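# Load the tablet tester and engage its clutch collar

## Task

Hang the tablet basket by its arched handle on the tester's hook and let go of it, so that it hangs freely. Then turn the knurled clutch collar until its hidden keyway drops over the drive pin, push it fully home against its spring, and finish while still holding it pushed home with the gripper. Leave the two bottles and the carton where they are.

Things in the scene. Friction and masses are not known exactly. Their poses are not given: they have to be found in the camera images.
- tester: the tablet tester, fixed: white slab 200 (x) x 350 (y) x 30 mm. Origin: centre of its underside; z up, x away from the robot at yaw 0. At y = -100 mm stands an 18 mm square post (centre x = +78 mm, 202 mm high) with the hook. At y = +100 mm is a grey gearbox 120 x 120 mm, top 80 mm above the bench, with a 60 mm wide, 4 mm thick flange under the collar. Nothing on it is over 213 mm
- hook_seat (a point): lowest point of the steel hook arm (8 mm rod, upper side), where the handle rests: tester frame (-2, -100, 194) mm, axes the tester's. The arm runs along -x from the post, whose near face is 71 mm beyond the seat, and rises slowly from the seat to the post. It is open on the -x side: the handle's arch must be brought over the tip from there
- hook_tip (a point): end of the hook's upturned tip: 20 mm from the seat towards the tester's -x, 18 mm above it; axes the tester's
- basket: the tablet basket, loose, 0.19 to 0.31 kg: a steel and clear-tube cylinder 70 mm wide, 70 mm high, upright. Origin: centre of its underside, z up. A rigid arched handle of 6 mm rod stands on it in its y-z plane: legs at y = +-28 mm, apex over the centre, clear opening 62 mm high above the cylinder. A half turn about z makes no difference
- basket_handle (a point): underside of the apex of the basket's arched handle, 132 mm above the basket's origin; axes the basket's. It must rest at the hook seat, with the arch's y-z plane across the hook arm
- basket_tab (a point): centre of the grip tab, 172 mm above the basket's origin, on an 8 mm stem over the handle's apex: 14 (x) x 16 (y) x 36 mm high; axes the basket's
- collar: knurled clutch collar with a vertical axis, on the gearbox: a plain round cap 44 mm wide (46 over the knurls), 40 mm high. Origin: centre of its lower edge, on its axis, at tester frame (0, 100, 98) mm when up. This frame goes down with the collar but does not turn with it. It turns both ways without stops, with little friction. A spring holds it up: 3 N starts it down, 7 N at home
- collar_top (a point): centre of the collar's flat top, 40 mm above its origin. Not lined up, it stops on the round pin 2 mm down (up to 5 mm at a keyway edge). Inside are 3 keyways 120 deg apart; any fits the one pin, with 2 mm (6 deg) to spare each way. The nearest starts 20 to 60 deg off, on either side: 100 deg or less either way finds one. Lined up, it goes 12 mm down to its stop; let go, it springs up
- syrup_bottle: bystander: amber bottle 60 mm in diameter, 130 mm high, origin at the centre of its underside
- white_bottle: bystander: small white jar 52 mm in diameter, 85 mm high, origin at the centre of its underside
- carton: bystander: carton 60 x 110 x 50 mm high, origin at the centre of its underside
Not all that is in view belongs to the job. What is shaped like the basket but turquoise or yellow is not meant.

How it is judged:
On the way, in this order (a step that is already met when the one before it is completed fails the run):
1. the basket hangs by its handle on the hook, let go (distance between basket_handle and hook_seat below 0.015 m and contact force between basket and tester above 0.8 N and contact force between basket and the arm below 0.05 N and contact force between basket and the fingers below 0.05 N and angle between basket's own z axis and vertical below 0.3 rad), for 0.3 s.
2. the collar has dropped over the pin and is pushed home (z of collar in the frame of tester below 0.0885 m), for 0.2 s.
At the end, for the whole second after the job is handed in: The collar is held by the gripper (more than 1 N) pushed down over the pin, at least 9.5 of its 12 mm of travel, while the basket hangs freely on the hook: underside of its handle's apex within 15 mm of the hook seat, tilted less than 0.3 rad, borne by the tester and not touched by the robot (z of collar in the frame of tester below 0.0885 m and contact force between the fingers and collar above 1 N and distance between basket_handle and hook_seat below 0.015 m and contact force between basket and tester above 0.5 N and contact force between basket and the arm below 0.05 N and contact force between basket and the fingers below 0.05 N and angle between basket's own z axis and vertical below 0.3 rad); the arm keeps its last pose, push and grip.
It fails at once if a bystander bottle or the carton is moved by more than 30 mm (distance of any of syrup_bottle, white_bottle, carton from where it was at the start of the episode above 0.03 m).
It also fails if it takes over 67 s, if anything falls off the work surface, if the arm or the gripper's body presses on something with over 40 N, if the wrist force passes 120 N, or if a joint passes its speed limit or range.

## Robot

A 7-joint arm with a two-finger parallel gripper is mounted at the origin on the work surface. World frame = base frame: x ahead of the robot, y to its left, z up, the work surface at z = 0. Lengths are in m, angles in rad, forces in N, time in s.
With the tool pointing down it reaches from about 0.425 to 0.875 m from the base axis. Payload 4.7 kg.
Tool frame: the origin (TCP) lies on the centre line of the jaws, within the pads' length; the fingertips stand ahead of it and the grasp point (between the pads) lies 8 mm behind it (ctrl.finger_overhang is the x of the fingertips in the tool frame, in m); x points along the fingers, z is the direction in which the jaws open and shut, and the axes are right-handed (so a half turn about x gives the same grasp; the last joint's range is limited). The gripper opens to 87 mm and grips with 3 to 60 N. Pads are 19 mm wide; open, the fingers measure 117 mm over their backs; the gripper's body (75 mm by 190 mm) begins 51 mm behind the grasp point.
Start: joints at [-1.298, 0.321, -0.07, 1.45, 0.023, 1.371, -0.057], TCP at [0.166, 0.628, 0.234] pointing down, gripper open.
Joint ranges: [-2.86, 2.86], [-0.3, 2.09], [-1.38, 1.24], [0.06, 2.45], [-1.56, 4.7], [0.09, 2.05], [-2.69, 2.69]. Speed limits (rad/s): [2.57, 2.57, 3.14, 3.14, 3.14, 3.14, 3.14].

## Interface

Orientations are given as a rotation vector (axis times angle).
In Python, from bench import readout, viewer, job, nets, ctrl gives the robot as it stands.
- The arm moves only by the shell command python3 -m creep 'ROWS' [FORCE]. ROWS is JSON, a list of rows, each an object with "linear": the shift along the tool's x, y, z in m, a list of three; "twist": the turn, a rotation vector about the tool's x, y, z in degrees, a list of three; "fingers": the gripper's target within -1 to 1 (shut at 1, half-way at 0, fully open at -1). A call has 1 to 8 rows; each row is the pose to reach, as a shift and turn from the pose commanded when the call began, along the tool's axes at that moment; what a row does not reach only later rows make up. A row lasts 1/12 s, in which the tool goes at most 41.7 mm and 7.16 degrees, less where a joint would pass 70% of its speed; a pose out of reach is approached as far as the arm can. A call with a gripper value outside its range is refused whole. The fingers move at their own pace and stop on an object; FORCE is the grip in N (left out, the last holds). Time passes only in rows, so rows that repeat a pose let the fingers close. It gives the time, the measured TCP pose, the force and the opening at its end, in the units of the state.
- readout.get_state(): the state, without advancing time (a new reading comes with each control period).
- viewer.get_image(name): name is "scene" or "top" or "wrist"; returns (picture, depth): 420x560x3 uint8, red, green, blue; 420x560 float32, m along the optical axis (not along the pixel's ray), 0 where there is no reading.
- viewer.camera_params(name): a dict with "K" (3x3 intrinsics, pixels), "cam_to_world" (4x4, takes a point from camera to world coordinates). Camera axes: x right, y down, z forward; pixel columns grow to the right and rows downward; lengths in m; the calibration is good to about 2 mm. A picture is of the moment at which its call begins: read the wrist's pose just before it. camera_params takes no time and is no camera call; for the wrist camera it gives the pose at the moment of the call.
- job.close_job(): hands the job in, once; it reports no verdict.
Trained networks look in the newest picture that a camera, given by its name, has taken for a name from the list of things; names that differ only in an ending like _2 or _b are one class to them, and where a whole thing is asked for, a point or a joint stands for the part that bears it (a point fixed in the world has none). Each returns a list of dicts, best first, with "conf" (0 to 1); they miss things now and then, are a little off and sometimes report something else, mostly with a low value. They report only what shows in the picture. A call takes as long as a camera call. They do not tell look-alikes from the thing itself.
- nets.boxes_of(camera, label): "centre" ([x, y, z] in m, in world coordinates, good to about 4 mm: the middle of the surface that is visible of it).
- nets.place_of(camera, label): "centre" ([x, y, z] in m, in world coordinates, good to about 4 mm: a listed point, or the origin of a listed thing).
The state is a dict: "time": time; "joint_positions": joint angles; "qd": joint speeds; "joint_torque": joint torques, N m; "position": TCP position; "tool_rot": TCP orientation; "ft_force": force on the tool from outside, world axes, zero at the start; "torque": the same for the moment, N m; "grip_width": opening from 0.0 (shut) to 1.0 (fully open).
Only numpy, scipy, OpenCV 4.12 (cv2) and the standard library are available. Lean on these libraries where they do the work, as an engineer would, in place of code of your own. Each camera call takes 0.05 s, during which the arm holds its last target.

## Working session

There is one attempt and no reset: what is moved stays moved. The work goes in short steps, Python scripts to look and compute and a shell command to move; the robot and the scene stay as the last step left them, time stands still between calls to the robot, and variables do not carry over. Pictures are saved under pics/ and viewed, and the job is handed in when it is done.

```bash
ls; mkdir -p pics; cat > h.py <<'E'
import numpy as np, cv2
from scipy.spatial.transform import Rotation as R
from bench import readout, viewer, job, nets, ctrl
def save(n,f):
    p,d=viewer.get_image(n); cv2.imwrite(f,p[:,:,::-1]); return p,d
def world(n,d,u,v):
    c=viewer.camera_params(n);K=np.array(c["K"]);z=d[v,u]
    q=np.array([(u-K[0,2])/K[0,0]*z,(v-K[1,2])/K[1,1]*z,z,1]); return (np.array(c["cam_to_world"])@q)[:3]
E
python3 - <<'E'
from h import *
s=readout.get_state();print(s["time"],s["position"],s["tool_rot"],s["grip_width"],ctrl.finger_overhang)
print(R.from_rotvec(s["tool_rot"]).as_matrix().round(3))
for n in["scene","top"]:
    p,d=save(n,f"pics/{n}0.png");np.save(f"pics/{n}0.npy",d)
    for l in["basket","basket_tab","basket_handle","tester","hook_seat","hook_tip","collar_top","syrup_bottle","white_bottle","carton"]:
        print(n,l,[(np.round(x["centre"],3).tolist(),round(x["conf"],2)) for x in nets.place_of(n,l)])
print(readout.get_state()["time"])
E
```

```text
pics
0.0 [0.16625865 0.62782305 0.23245535] [-1.01780601  1.32202554  1.01566636] 0.9958191089275706 0.011
[[-0.    -0.967  0.256]
 [-0.002  0.256  0.967]
 [-1.    -0.    -0.002]]
scene basket [([0.487, -0.462, -0.0], 0.92), ([0.499, -0.329, 0.0], 0.73), ([0.384, -0.3, 0.0], 0.61)]
scene basket_tab [([0.488, -0.461, 0.171], 0.98), ([0.493, -0.334, 0.172], 0.85), ([0.384, -0.298, 0.172], 0.56)]
scene basket_handle [([0.384, -0.302, 0.133], 0.97), ([0.5, -0.328, 0.13], 0.83), ([0.488, -0.459, 0.132], 0.56)]
scene tester [([0.563, 0.118, 0.0], 0.81)]
scene hook_seat [([0.542, 0.021, 0.191], 0.97), ([0.634, -0.343, -0.001], 0.44)]
scene hook_tip [([0.524, 0.026, 0.212], 0.73)]
scene collar_top [([0.583, 0.216, 0.139], 0.87)]
scene syrup_bottle [([0.634, -0.34, -0.002], 0.96)]
scene white_bottle [([0.428, 0.395, 0.002], 0.82), ([0.583, 0.215, 0.141], 0.66)]
scene carton [([0.627, -0.227, -0.003], 0.78), ([0.541, 0.021, 0.191], 0.74)]
top basket [([0.385, -0.298, -0.003], 0.97), ([0.491, -0.329, 0.001], 0.84), ([0.488, -0.462, 0.001], 0.83)]
top basket_tab [([0.489, -0.463, 0.172], 0.98), ([0.496, -0.329, 0.132], 0.62), ([0.384, -0.305, 0.171], 0.6), ([0.497, -0.328, 0.177], 0.56)]
top basket_handle [([0.495, -0.33, 0.132], 0.69), ([0.385, -0.299, 0.135], 0.69), ([0.488, -0.461, 0.134], 0.57)]
top tester [([0.564, 0.12, -0.001], 0.82), ([0.54, 0.018, 0.189], 0.58)]
top hook_seat [([0.541, 0.016, 0.191], 0.68), ([0.429, 0.393, -0.0], 0.46)]
top hook_tip [([0.52, 0.025, 0.214], 0.69)]
top collar_top [([0.632, -0.341, 0.0], 0.71)]
top syrup_bottle [([0.633, -0.34, -0.0], 0.66)]
top white_bottle [([0.424, 0.392, -0.001], 0.89), ([0.494, -0.328, 0.175], 0.65), ([0.496, -0.33, 0.131], 0.25)]
top carton [([0.629, -0.227, -0.001], 0.94), ([0.541, 0.018, 0.189], 0.48)]
1.1
```

View pics/scene0.png

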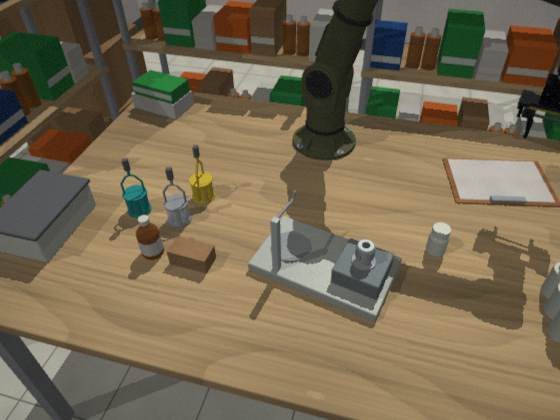

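View pics/top0.png

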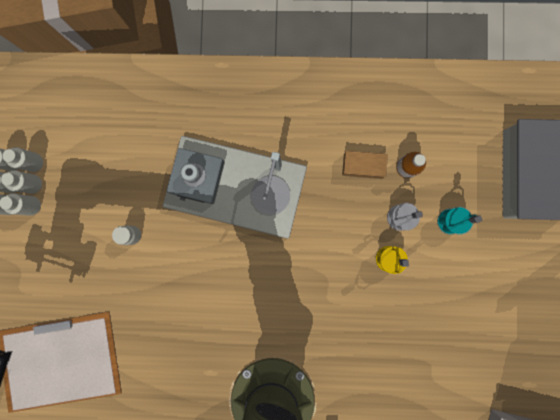

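Three basket shapes in the scene view: turquoise (135,198), yellow (202,186) and grey steel/clear (177,208). The grey one fits. I'll confirm it in a crop and measure the yaws.

```bash
python3 - <<'E'
from h import *
a=cv2.imread("pics/scene0.png")[140:270,90:250]; b=cv2.imread("pics/top0.png")[150:290,330:500]
b=cv2.resize(b,(480,396),interpolation=2);a=cv2.resize(a,(480,390),interpolation=2)
c=np.zeros((396,960,3),np.uint8);c[:390,:480]=a;c[:396,480:]=b
cv2.imwrite("pics/crop0.png",cv2.resize(c,(800,330)))
def cloud(n):
    d=np.load(f"pics/{n}0.npy");c=viewer.camera_params(n);K=np.array(c["K"]);v,u=np.nonzero(d>0);z=d[v,u]
    q=np.stack([(u-K[0,2])/K[0,0]*z,(v-K[1,2])/K[1,1]*z,z,np.ones_like(z)]);return (np.array(c["cam_to_world"])@q)[:3].T
for n in("top","scene"):
    P=cloud(n)
    m=(abs(P[:,2]-.03)<.006)&(abs(P[:,0]-.56)<.25)&(abs(P[:,1]-.12)<.25);print(n,m.sum(),cv2.minAreaRect(P[m,:2].astype(np.float32)*1000))
    m=(abs(P[:,2]-.08)<.006)&(abs(P[:,0]-.58)<.12)&(abs(P[:,1]-.216)<.12);print('gearbox',m.sum(),cv2.minAreaRect(P[m,:2].astype(np.float32)*1000))
    m=(abs(P[:,2]-.138)<.006)&(abs(P[:,0]-.58)<.06)&(abs(P[:,1]-.216)<.06);print('collar',m.sum(),P[m].mean(0),(P[m].max(0)+P[m].min(0))/2, np.ptp(P[m],0))
    m=(P[:,2]>.17)&(abs(P[:,0]-.56)<.1)&(abs(P[:,1]-.02)<.08);print('hook\n',P[m][np.argsort(P[m][:,0])].round(3)[::4])
    m=(P[:,2]>.08)&(np.hypot(P[:,0]-.495,P[:,1]+.329)<.06);Q=P[m];print('basket\n',Q[np.argsort(Q[:,2])].round(3))
E
```

```text
top 6315 ((526.7615966796875, 147.24005126953125), (391.677734375, 288.562744140625), 77.52118682861328)
gearbox 1762 ((586.7809448242188, 214.5942840576172), (121.05856323242188, 120.00885772705078), 77.5091323852539)
collar 254 [0.58631646 0.21348853 0.13818491] [0.58800384 0.21390542 0.13796991] [0.04254465 0.04264635 0.01192354]
hook
 [[ 0.519  0.024  0.212]
 [ 0.522  0.024  0.213]
 [ 0.524  0.027  0.209]
 [ 0.527  0.022  0.208]
 [ 0.529  0.02   0.201]
 [ 0.532  0.02   0.202]
 [ 0.535  0.019  0.194]
 [ 0.539  0.021  0.197]
 [ 0.541  0.021  0.197]
 [ 0.544  0.021  0.195]
 [ 0.546  0.019  0.2  ]
 [ 0.549  0.014  0.196]
 [ 0.551  0.014  0.196]
 [ 0.553  0.014  0.196]
 [ 0.557  0.019  0.197]
 [ 0.559  0.014  0.201]
 [ 0.562  0.014  0.2  ]
 [ 0.564  0.012  0.2  ]
 [ 0.567  0.017  0.197]
 [ 0.569  0.013  0.197]
 [ 0.571  0.015  0.2  ]
 [ 0.574  0.01   0.198]
 [ 0.577  0.008  0.193]
 [ 0.579  0.008  0.196]
 [ 0.581  0.015  0.196]
 [ 0.585  0.01   0.202]
 [ 0.587  0.01   0.204]
 [ 0.59   0.011  0.201]
 [ 0.592  0.006  0.201]
 [ 0.594  0.011  0.199]
 [ 0.597  0.009  0.2  ]
 [ 0.599  0.004
[... 8796 characters left out ...]
85]
 [ 0.502 -0.325  0.185]
 [ 0.496 -0.319  0.185]
 [ 0.501 -0.334  0.186]
 [ 0.502 -0.319  0.186]
 [ 0.493 -0.32   0.187]
 [ 0.491 -0.321  0.188]
 [ 0.495 -0.322  0.188]
 [ 0.49  -0.336  0.188]
 [ 0.487 -0.323  0.188]
 [ 0.502 -0.33   0.188]
 [ 0.494 -0.331  0.188]
 [ 0.489 -0.327  0.188]
 [ 0.499 -0.331  0.188]
 [ 0.502 -0.327  0.189]
 [ 0.501 -0.322  0.189]
 [ 0.494 -0.328  0.189]
 [ 0.5   -0.333  0.189]
 [ 0.497 -0.335  0.189]
 [ 0.503 -0.323  0.19 ]
 [ 0.499 -0.325  0.19 ]
 [ 0.502 -0.318  0.191]
 [ 0.495 -0.321  0.191]
 [ 0.501 -0.327  0.191]
 [ 0.494 -0.33   0.192]
 [ 0.499 -0.331  0.192]
 [ 0.497 -0.323  0.192]
 [ 0.501 -0.321  0.193]
 [ 0.493 -0.322  0.193]
 [ 0.496 -0.326  0.194]]
```

View pics/crop0.png

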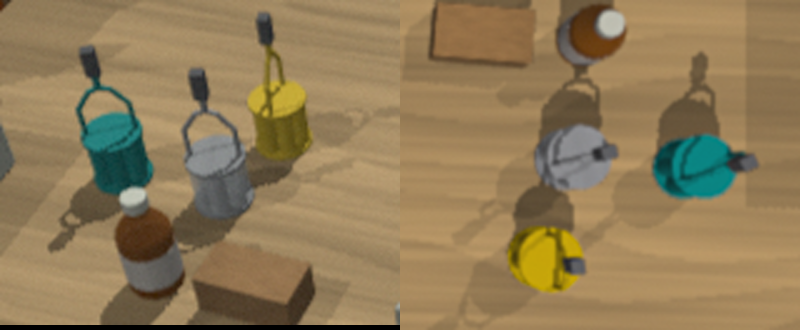

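The crop shows the steel-grey basket (left crop, about (215,160)). It is the middle one, between teal and yellow, and its handle plane is turned about +16°. Tester yaw is about −12.5° with the seat near (0.542, 0.021, 0.194), and the networks agree with the cloud. Next is a helper for converting moves.

```bash
cat >> h.py <<'E'
def plan(x,y,z,yaw):
    s=readout.get_state();M=R.from_rotvec(s["tool_rot"]);a=np.radians(yaw)
    zt=np.array([np.cos(a),np.sin(a),0]);xt=np.array([0,0,-1.]);T=R.from_matrix(np.stack([xt,np.cross(zt,xt),zt],1))
    l=M.inv().apply(np.array([x,y,z])-s["position"]);t=np.degrees((M.inv()*T).as_rotvec())
    zz=M.as_matrix()[:,2]
    print("t",s["time"],"pos",np.round(s["position"],4),"yaw",round(np.degrees(np.arctan2(zz[1],zz[0])),1),"F",np.round(s["ft_force"],1),"w",round(s["grip_width"],3),"q",np.round(s["joint_positions"],2))
    print("LIN",np.round(l,4).tolist(),"TW",np.round(t,1).tolist(),"rows>=",round(max(np.linalg.norm(l)/.0417,np.linalg.norm(t)/7.16),1))
E
python3 -c "
from h import *
plan(.45,.2,.29,45)"
```

```text
t 1.1 pos [0.1664 0.6284 0.2336] yaw 75.2 F [ 0.6 -0.1 -0.6] w 1.003 q [-1.3   0.32 -0.07  1.45  0.02  1.37 -0.06]
LIN [-0.0564, -0.3838, -0.3415] TW [30.2, 0.0, 0.0] rows>= 12.4
```

```bash
python3 -m creep '[{"linear":[-0.056,-0.384,-0.3415],"twist":[30.2,0,0],"fingers":0},{"linear":[-0.056,-0.384,-0.3415],"twist":[30.2,0,0],"fingers":0},{"linear":[-0.056,-0.384,-0.3415],"twist":[30.2,0,0],"fingers":0},{"linear":[-0.056,-0.384,-0.3415],"twist":[30.2,0,0],"fingers":0},{"linear":[-0.056,-0.384,-0.3415],"twist":[30.2,0,0],"fingers":0},{"linear":[-0.056,-0.384,-0.3415],"twist":[30.2,0,0],"fingers":0},{"linear":[-0.056,-0.384,-0.3415],"twist":[30.2,0,0],"fingers":0},{"linear":[-0.056,-0.384,-0.3415],"twist":[30.2,0,0],"fingers":0}]'
python3 -c "
from h import *
plan(.5,-.05,.30,25)"
```

```text
time: 1.77
position: [0.3502, 0.3503, 0.2702]
tool_rot: [-0.613, 1.481, 0.614]
ft_force: [1.7, 0.7, 0.4]
grip_width: 0.531
t 1.7667 pos [0.3502 0.3503 0.2702] yaw 45.0 F [1.7 0.7 0.4] w 0.531 q [-1.03 -0.03  0.19  1.78  0.01  1.4  -0.06]
LIN [-0.0301, -0.389, -0.1769] TW [20.0, 0.1, -0.0] rows>= 10.3
```

```bash
python3 -m creep '[{"linear":[-0.03,-0.389,-0.177],"twist":[20,0,0],"fingers":0},{"linear":[-0.03,-0.389,-0.177],"twist":[20,0,0],"fingers":0},{"linear":[-0.03,-0.389,-0.177],"twist":[20,0,0],"fingers":0},{"linear":[-0.03,-0.389,-0.177],"twist":[20,0,0],"fingers":0},{"linear":[-0.03,-0.389,-0.177],"twist":[20,0,0],"fingers":0},{"linear":[-0.03,-0.389,-0.177],"twist":[20,0,0],"fingers":0},{"linear":[-0.03,-0.389,-0.177],"twist":[20,0,0],"fingers":0},{"linear":[-0.03,-0.389,-0.177],"twist":[20,0,0],"fingers":0}]'
python3 -c "
from h import *
plan(.496,-.328,.25,15.9)"
```

```text
time: 2.43
position: [0.4662, 0.0386, 0.2936]
tool_rot: [-0.341, 1.542, 0.342]
ft_force: [1.1, 0.2, 0.5]
grip_width: 0.499
t 2.4333 pos [0.4662 0.0386 0.2936] yaw 25.0 F [1.1 0.2 0.5] w 0.499 q [-0.74 -0.13  0.55  1.8   0.07  1.45  0.23]
LIN [0.0432, -0.3449, -0.1278] TW [9.1, 0.1, -0.0] rows>= 8.9
```

```bash
python3 -m creep '[{"linear":[0.043,-0.345,-0.128],"twist":[9.1,0,0],"fingers":0},{"linear":[0.043,-0.345,-0.128],"twist":[9.1,0,0],"fingers":0},{"linear":[0.043,-0.345,-0.128],"twist":[9.1,0,0],"fingers":0},{"linear":[0.043,-0.345,-0.128],"twist":[9.1,0,0],"fingers":0},{"linear":[0.043,-0.345,-0.128],"twist":[9.1,0,0],"fingers":0},{"linear":[0.043,-0.345,-0.128],"twist":[9.1,0,0],"fingers":0},{"linear":[0.043,-0.345,-0.128],"twist":[9.1,0,0],"fingers":0},{"linear":[0.043,-0.345,-0.128],"twist":[9.1,0,0],"fingers":0}]'
python3 - <<'E'
from h import *
c=viewer.camera_params("wrist");p,d=save("wrist","pics/w1.png")
print([(np.round(x["centre"],4).tolist(),round(x["conf"],2)) for x in nets.place_of("wrist","basket_tab")])
K=np.array(c["K"]);v,u=np.nonzero((d>0));z=d[v,u]
P=(np.array(c["cam_to_world"])@np.stack([(u-K[0,2])/K[0,0]*z,(v-K[1,2])/K[1,1]*z,z,np.ones_like(z)]))[:3].T
m=(abs(P[:,2]-.189)<.008)&(np.hypot(P[:,0]-.496,P[:,1]+.328)<.04)
Q=P[m];print(m.sum(),Q.mean(0),Q.min(0),Q.max(0),cv2.minAreaRect(Q[:,:2].astype(np.float32)*1000))
plan(.496,-.328,.172,15.9)
E
```

```text
time: 3.1
position: [0.4927, -0.291, 0.2548]
tool_rot: [-0.218, 1.558, 0.218]
ft_force: [0.1, 0.4, -0.1]
grip_width: 0.5
[([0.381, -0.3008, 0.1707], 0.94), ([0.4961, -0.3284, 0.1699], 0.71)]
457 [ 0.49358507 -0.3260701   0.18868223] [ 0.48618998 -0.33480599  0.18100742] [ 0.50211281 -0.32037686  0.19201845] ((493.745849609375, -327.34307861328125), (13.9578275680542, 12.152105331420898), 15.761151313781738)
t 3.2 pos [ 0.4896 -0.2973  0.2531] yaw 15.2 F [-0.6  0.3 -0.3] w 0.496 q [-0.35  0.21  0.97  1.65 -0.17  1.38  0.91]
LIN [0.0813, -0.0309, -0.0014] TW [-0.7, -0.3, 0.3] rows>= 2.1
```

View pics/w1.png

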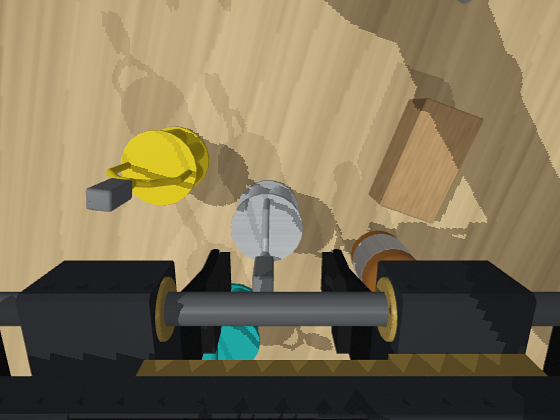

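The wrist view shows the grey tab at (262,275) between the open jaws, and its yaw of 15.8° agrees with my estimate. I'll settle above it, then go down.

```bash
python3 -m creep '[{"linear":[0.0,-0.031,0.001],"twist":[0,0,0],"fingers":0},{"linear":[0.0,-0.031,0.001],"twist":[0,0,0],"fingers":0},{"linear":[0.0,-0.031,0.001],"twist":[0,0,0],"fingers":0},{"linear":[0.0,-0.031,0.001],"twist":[0,0,0],"fingers":0}]'
python3 - <<'E'
from h import *
plan(.495,-.328,.172,15.9)
E
```

```text
time: 3.53
position: [0.5019, -0.3182, 0.2543]
tool_rot: [-0.217, 1.56, 0.218]
ft_force: [0.6, 1.0, 0.1]
grip_width: 0.498
t 3.5333 pos [ 0.5019 -0.3182  0.2543] yaw 15.9 F [0.6 1.  0.1] w 0.498 q [-0.28  0.28  0.97  1.59 -0.23  1.39  0.99]
LIN [0.0823, -0.0076, -0.0093] TW [-0.0, -0.0, -0.0] rows>= 2.0
```

```bash
python3 -m creep '[{"linear":[0.02,-0.0076,-0.009],"twist":[0,0,0],"fingers":0},{"linear":[0.04,-0.0076,-0.009],"twist":[0,0,0],"fingers":0},{"linear":[0.04,-0.0076,-0.009],"twist":[0,0,0],"fingers":0},{"linear":[0.04,-0.0076,-0.009],"twist":[0,0,0],"fingers":0}]'
python3 - <<'E'
from h import *
plan(.495,-.328,.172,15.9)
print(readout.get_state()["qd"])
p,d=save("wrist","pics/w2.png")
plan(.495,-.328,.172,15.9)
E
```

```text
time: 3.87
position: [0.4955, -0.3267, 0.2142]
tool_rot: [-0.217, 1.56, 0.221]
ft_force: [-0.0, -0.6, 0.6]
grip_width: 0.504
t 3.8667 pos [ 0.4955 -0.3267  0.2142] yaw 16.0 F [-0.  -0.6  0.6] w 0.504 q [-0.25  0.3   0.96  1.65 -0.26  1.32  1.03]
LIN [0.0422, -0.0012, -0.0008] TW [0.1, 0.0, -0.1] rows>= 1.0
[-0.0026511  -0.00953464  0.00980201 -0.04241394  0.00254416  0.00390427
  0.00175185]
t 3.9167 pos [ 0.4961 -0.3273  0.2152] yaw 16.0 F [-0.4 -0.4  1.1] w 0.5 q [-0.25  0.3   0.96  1.65 -0.26  1.32  1.03]
LIN [0.0432, -0.0004, -0.0013] TW [0.1, 0.1, -0.0] rows>= 1.0
```

View pics/w2.png

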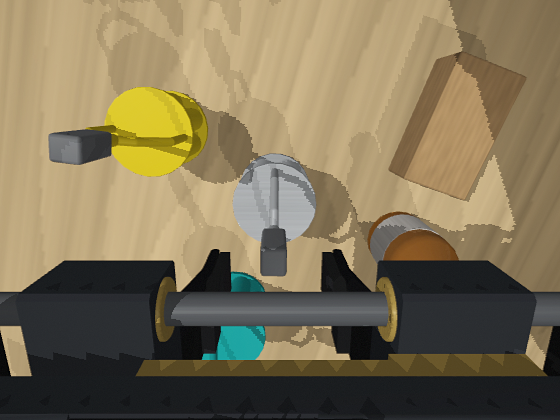

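The tab at (273,252) is centred between the pads. Descend and grip.

```bash
python3 -m creep '[{"linear":[0.021,0,-0.001],"twist":[0,0,0],"fingers":0},{"linear":[0.042,0,-0.001],"twist":[0,0,0],"fingers":0},{"linear":[0.042,0,-0.001],"twist":[0,0,0],"fingers":0},{"linear":[0.042,0,-0.001],"twist":[0,0,0],"fingers":1},{"linear":[0.042,0,-0.001],"twist":[0,0,0],"fingers":1},{"linear":[0.042,0,-0.001],"twist":[0,0,0],"fingers":1},{"linear":[0.042,0,-0.001],"twist":[0,0,0],"fingers":1},{"linear":[0.042,0,-0.001],"twist":[0,0,0],"fingers":1}]' 35
python3 - <<'E'
from h import *
plan(.496,-.328,.30,15.9)
E
```

```text
time: 4.58
position: [0.4949, -0.3292, 0.1733]
tool_rot: [-0.218, 1.558, 0.217]
ft_force: [0.8, -0.0, 0.6]
grip_width: 0.208
t 4.5833 pos [ 0.4949 -0.3292  0.1733] yaw 15.9 F [ 0.8 -0.   0.6] w 0.208 q [-0.23  0.34  0.95  1.7  -0.29  1.25  1.06]
LIN [-0.1267, 0.0008, 0.0015] TW [-0.0, 0.1, 0.0] rows>= 3.0
```

```bash
python3 -m creep '[{"linear":[0,0,0],"twist":[0,0,0],"fingers":1},{"linear":[0,0,0],"twist":[0,0,0],"fingers":1},{"linear":[-0.015,0,0],"twist":[0,0,0],"fingers":1},{"linear":[-0.045,0,0],"twist":[0,0,0],"fingers":1},{"linear":[-0.08,0,0],"twist":[0,0,0],"fingers":1},{"linear":[-0.11,0,0],"twist":[0,0,0],"fingers":1},{"linear":[-0.12,0,0],"twist":[0,0,0],"fingers":1},{"linear":[-0.12,0,0],"twist":[0,0,0],"fingers":1}]'
python3 - <<'E'
from h import *
p,d=save("scene","pics/s2.png");p,d=save("wrist","pics/w3.png")
plan(.5,-.1,.29,0)
E
```

```text
time: 5.25
position: [0.4953, -0.3299, 0.2945]
tool_rot: [-0.219, 1.556, 0.215]
ft_force: [0.5, -0.9, -3.6]
grip_width: 0.156
t 5.35 pos [ 0.4939 -0.3283  0.2907] yaw 15.9 F [-0.6  0.3 -3.9] w 0.156 q [-0.27  0.26  0.98  1.54 -0.21  1.46  1.  ]
LIN [0.001, 0.218, 0.0683] TW [15.9, -0.1, -0.1] rows>= 5.5
```

View pics/s2.png

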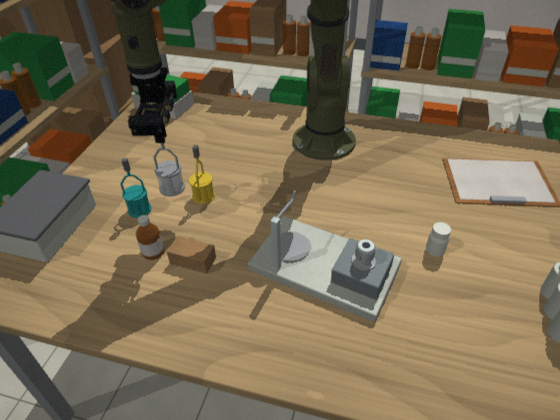

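View pics/w3.png

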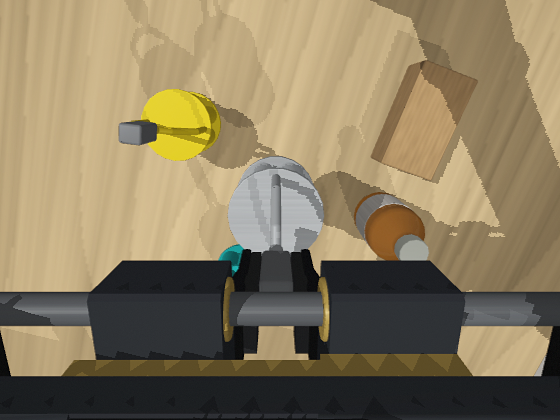

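Scene view: the basket is lifted at (170,180), upright in the gripper, with the others untouched. Carry it to the pre-hook point.

```bash
python3 - <<'E'
from h import *
plan(.466,.0375,.27,-12.5)
E
```

```text
t 5.35 pos [ 0.4939 -0.3283  0.2907] yaw 15.9 F [-0.6  0.3 -3.9] w 0.156 q [-0.27  0.26  0.98  1.54 -0.21  1.46  1.  ]
LIN [0.0212, 0.3595, 0.0733] TW [28.4, -0.1, -0.1] rows>= 8.8
```

```bash
python3 -m creep '[{"linear":[0,0.012,0.002],"twist":[1,0,0],"fingers":1},{"linear":[0,0.04,0.008],"twist":[3,0,0],"fingers":1},{"linear":[0,0.075,0.015],"twist":[6,0,0],"fingers":1},{"linear":[0,0.11,0.022],"twist":[9,0,0],"fingers":1},{"linear":[0,0.145,0.029],"twist":[12,0,0],"fingers":1},{"linear":[0.005,0.18,0.036],"twist":[15,0,0],"fingers":1},{"linear":[0.008,0.21,0.042],"twist":[18,0,0],"fingers":1},{"linear":[0.01,0.23,0.046],"twist":[20,0,0],"fingers":1}]' 45
python3 - <<'E'
from h import *
plan(.466,.0375,.27,-12.5)
E
```

```text
time: 6.02
position: [0.4739, -0.0903, 0.2794]
tool_rot: [0.056, 1.575, -0.053]
ft_force: [0.4, -0.2, -2.2]
grip_width: 0.158
t 6.0167 pos [ 0.4739 -0.0903  0.2794] yaw -4.0 F [ 0.4 -0.2 -2.2] w 0.158 q [-0.7  -0.11  0.78  1.8   0.08  1.43 -0.  ]
LIN [0.0096, 0.1269, -0.0166] TW [8.5, -0.3, -0.1] rows>= 3.1
```

```bash
python3 -m creep '[{"linear":[0.002,0.03,-0.003],"twist":[2,0,0],"fingers":1},{"linear":[0.004,0.06,-0.008],"twist":[4,0,0],"fingers":1},{"linear":[0.006,0.09,-0.012],"twist":[6,0,0],"fingers":1},{"linear":[0.008,0.115,-0.015],"twist":[8,0,0],"fingers":1},{"linear":[0.0096,0.127,-0.0166],"twist":[8.5,0,0],"fingers":1},{"linear":[0.0096,0.127,-0.0166],"twist":[8.5,0,0],"fingers":1},{"linear":[0.0096,0.127,-0.0166],"twist":[8.5,0,0],"fingers":1}]'
python3 - <<'E'
from h import *
plan(.5419,.0206,.266,-12.5)
p,d=save("scene","pics/s3.png");np.save("pics/s3.npy",d);save("wrist","pics/w4.png")
cv2.imwrite("pics/s3c.png",cv2.resize(p[150:320,220:420,::-1],(705,600),interpolation=2))
for n in("hook_tip","hook_seat"):
    print(n,[(np.round(x["centre"],4).tolist(),round(x["conf"],2)) for x in nets.place_of("wrist",n)])
print([(np.round(x["centre"],4).tolist(),round(x["conf"],2)) for x in nets.place_of("scene","basket_handle")])
plan(.5419,.0206,.266,-12.5)
E
```

```text
time: 6.6
position: [0.467, 0.0328, 0.2705]
tool_rot: [0.169, 1.568, -0.174]
ft_force: [-0.2, -1.7, -2.6]
grip_width: 0.156
t 6.6 pos [0.467  0.0328 0.2705] yaw -12.5 F [-0.2 -1.7 -2.6] w 0.156 q [-0.78 -0.12  0.61  1.84  0.07  1.41 -0.41]
LIN [0.0042, 0.0043, 0.0757] TW [-0.0, -0.2, 0.2] rows>= 1.8
hook_tip [([0.5188, 0.0262, 0.2083], 0.61), ([0.541, 0.021, 0.1945], 0.22)]
hook_seat [([0.5431, 0.0228, 0.1926], 0.96)]
[([0.385, -0.3011, 0.1315], 0.84), ([0.4737, 0.0317, 0.2276], 0.74), ([0.4861, -0.4599, 0.134], 0.56)]
t 6.85 pos [0.4683 0.0315 0.2725] yaw -12.7 F [-0.7  0.4 -2.5] w 0.157 q [-0.78 -0.13  0.61  1.84  0.07  1.41 -0.41]
LIN [0.0065, 0.0056, 0.0742] TW [-0.2, -0.0, 0.0] rows>= 1.8
```

View pics/s3c.png

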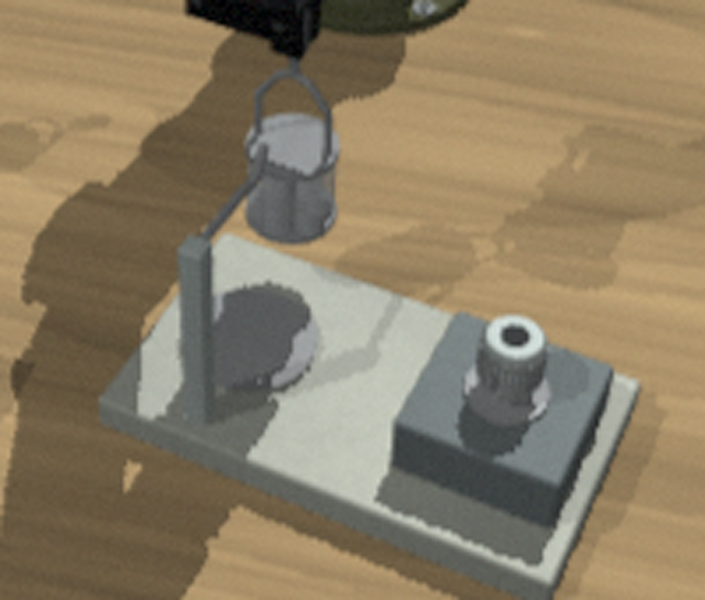

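View pics/w4.png

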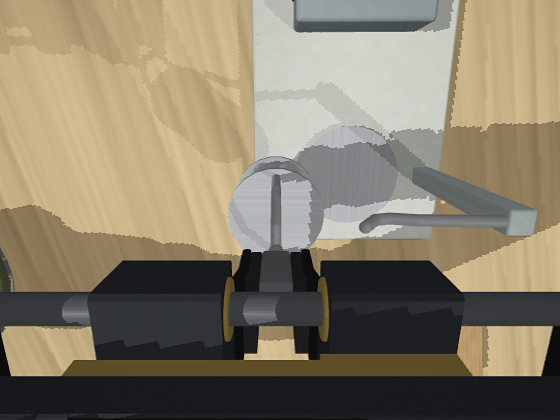

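The arch is upright at the crop's (292,75) and the hook tip at (263,150). In the wrist view the hook arm at (370..530,220) is parallel to the tool's z axis. Insert above the tip.

```bash
python3 -m creep '[{"linear":[0,0.005,0.01],"twist":[0,0,0],"fingers":1},{"linear":[0,0.005,0.025],"twist":[0,0,0],"fingers":1},{"linear":[0,0.005,0.045],"twist":[0,0,0],"fingers":1},{"linear":[0,0.005,0.06],"twist":[0,0,0],"fingers":1},{"linear":[0,0.005,0.071],"twist":[0,0,0],"fingers":1},{"linear":[0,0.005,0.075],"twist":[0,0,0],"fingers":1},{"linear":[0,0.005,0.075],"twist":[0,0,0],"fingers":1},{"linear":[0,0.005,0.075],"twist":[0,0,0],"fingers":1}]'
python3 - <<'E'
from h import *
plan(.542,.021,.235,-12.5)
p,d=save("scene","pics/s4.png")
cv2.imwrite("pics/s4c.png",cv2.resize(p[150:320,220:420,::-1],(705,600),interpolation=2))
print([(np.round(x["centre"],4).tolist(),round(x["conf"],2)) for x in nets.place_of("scene","basket_handle")])
plan(.542,.021,.235,-12.5)
E
```

```text
time: 7.52
position: [0.5422, 0.0209, 0.2725]
tool_rot: [0.173, 1.565, -0.174]
ft_force: [-0.5, 0.0, -3.4]
grip_width: 0.154
t 7.5167 pos [0.5422 0.0209 0.2725] yaw -12.7 F [-0.5  0.  -3.4] w 0.154 q [-0.74  0.08  0.69  1.68 -0.05  1.4  -0.26]
LIN [0.0375, 0.0001, -0.0001] TW [-0.2, -0.1, 0.0] rows>= 0.9
[([0.4861, -0.4611, 0.1313], 0.98), ([0.5475, 0.0222, 0.2296], 0.87), ([0.385, -0.3, 0.1326], 0.65)]
t 7.6167 pos [0.542  0.0213 0.2727] yaw -12.6 F [ 0.5 -0.4 -3.3] w 0.154 q [-0.74  0.07  0.69  1.68 -0.05  1.4  -0.26]
LIN [0.0377, -0.0003, 0.0001] TW [-0.1, -0.0, -0.0] rows>= 0.9
```

View pics/s4c.png

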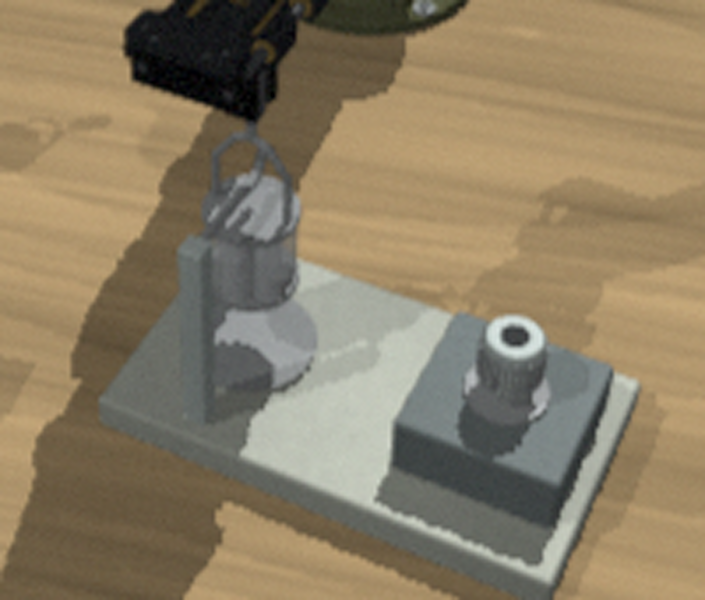

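The hook tip is inside the arch, at about (260,150) in the crop. Lower by 33 mm and check the force.

```bash
python3 -m creep '[{"linear":[0.008,0,0],"twist":[0,0,0],"fingers":1},{"linear":[0.018,0,0],"twist":[0,0,0],"fingers":1},{"linear":[0.027,0,0],"twist":[0,0,0],"fingers":1},{"linear":[0.033,0,0],"twist":[0,0,0],"fingers":1},{"linear":[0.033,0,0],"twist":[0,0,0],"fingers":1}]'
python3 -m creep '[{"linear":[0.003,0,0],"twist":[0,0,0],"fingers":1},{"linear":[0.003,0,0],"twist":[0,0,0],"fingers":1}]'
python3 -m creep '[{"linear":[0.002,0,0],"twist":[0,0,0],"fingers":1},{"linear":[0.002,0,0],"twist":[0,0,0],"fingers":1}]'
```

```text
time: 8.03
position: [0.5412, 0.0213, 0.2375]
tool_rot: [0.172, 1.567, -0.174]
ft_force: [-0.7, 0.8, -3.1]
grip_width: 0.159
time: 8.2
position: [0.5425, 0.0212, 0.2363]
tool_rot: [0.173, 1.564, -0.173]
ft_force: [-0.4, 0.4, -3.2]
grip_width: 0.155
time: 8.37
position: [0.543, 0.0213, 0.2357]
tool_rot: [0.174, 1.563, -0.172]
ft_force: [-1.6, -0.1, 2.4]
grip_width: 0.154
```

Contact: Fz went from −3.2 to +2.4 N at the expected height. Release.

```bash
python3 -m creep '[{"linear":[-0.001,0,0],"twist":[0,0,0],"fingers":1},{"linear":[-0.001,0,0],"twist":[0,0,0],"fingers":0.5},{"linear":[-0.001,0,0],"twist":[0,0,0],"fingers":0.2},{"linear":[-0.001,0,0],"twist":[0,0,0],"fingers":0},{"linear":[-0.001,0,0],"twist":[0,0,0],"fingers":0},{"linear":[-0.001,0,0],"twist":[0,0,0],"fingers":0}]'
python3 - <<'E'
from h import *
p,d=save("scene","pics/s5.png")
cv2.imwrite("pics/s5c.png",cv2.resize(p[150:320,220:420,::-1],(705,600),interpolation=2))
save("wrist","pics/w5.png")
print([(np.round(x["centre"],4).tolist(),round(x["conf"],2)) for x in nets.place_of("scene","basket_handle")])
plan(.542,.021,.30,-12.5)
E
```

```text
time: 8.87
position: [0.5428, 0.0212, 0.2359]
tool_rot: [0.173, 1.563, -0.173]
ft_force: [0.3, -0.3, 0.1]
grip_width: 0.442
[([0.5459, 0.022, 0.1931], 0.92), ([0.4871, -0.4585, 0.1335], 0.83), ([0.3831, -0.2999, 0.1354], 0.65)]
t 9.0167 pos [0.5427 0.0212 0.2358] yaw -12.6 F [ 0.7 -0.4 -1. ] w 0.487 q [-0.73  0.1   0.69  1.74 -0.06  1.33 -0.25]
LIN [-0.0642, -0.0004, -0.0006] TW [-0.1, 0.0, -0.0] rows>= 1.5
```

View pics/s5c.png

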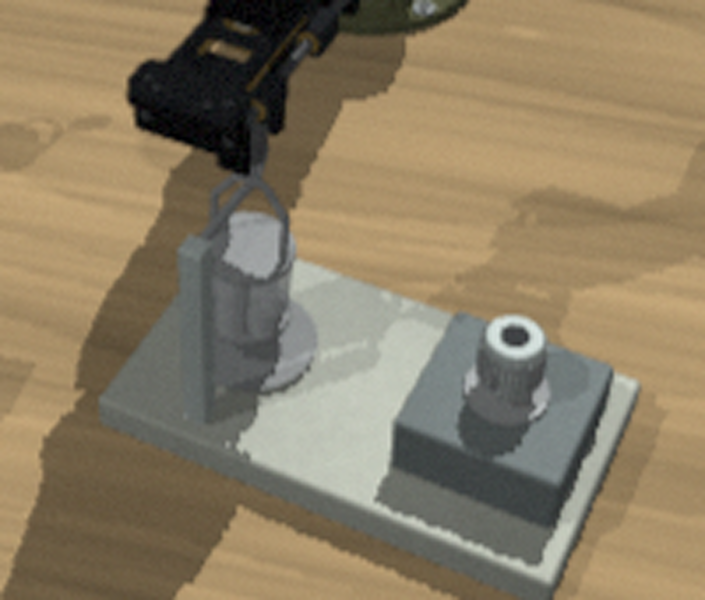

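View pics/w5.png

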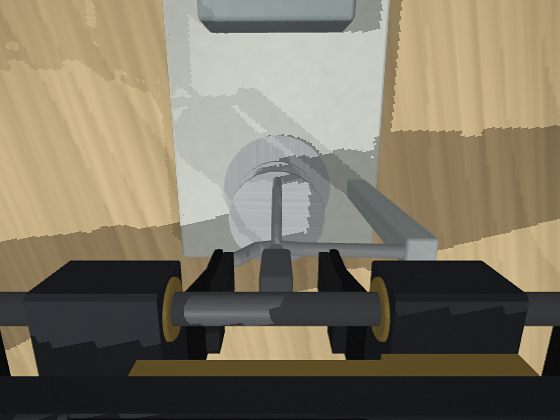

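The basket hangs centred with its tab free between the jaws, at wrist (275,265), and the handle reads z = 0.193 at the seat. Go up, then to the collar.

```bash
python3 -m creep '[{"linear":[-0.01,0,0],"twist":[0,0,0],"fingers":0},{"linear":[-0.03,0,0],"twist":[0,0,0],"fingers":0},{"linear":[-0.06,0,0],"twist":[0,0,0],"fingers":-0.5},{"linear":[-0.075,0,0],"twist":[0,0,0],"fingers":-1},{"linear":[-0.075,0,0],"twist":[0,0,0],"fingers":-1}]'
python3 - <<'E'
from h import *
p,d=save("scene","pics/s6.png")
cv2.imwrite("pics/s6c.png",cv2.resize(p[150:320,220:420,::-1],(705,600),interpolation=2))
print([(np.round(x["centre"],4).tolist(),round(x["conf"],2)) for x in nets.place_of("scene","basket_handle")])
plan(.587,.2153,.21,-12.5)
E
```

```text
time: 9.43
position: [0.5446, 0.0211, 0.3154]
tool_rot: [0.175, 1.557, -0.171]
ft_force: [0.3, 0.3, 0.5]
grip_width: 0.649
[([0.5477, 0.0231, 0.1933], 0.79), ([0.4856, -0.4612, 0.1337], 0.77), ([0.6252, -0.2311, -0.0027], 0.64), ([0.385, -0.2991, 0.1342], 0.62)]
t 9.5333 pos [0.5429 0.0212 0.3115] yaw -12.6 F [-0.7  0.1 -0.9] w 0.734 q [-0.74  0.06  0.69  1.62 -0.04  1.48 -0.27]
LIN [0.1017, 0.1989, 0.0004] TW [-0.1, 0.1, -0.0] rows>= 5.4
```

View pics/s6c.png

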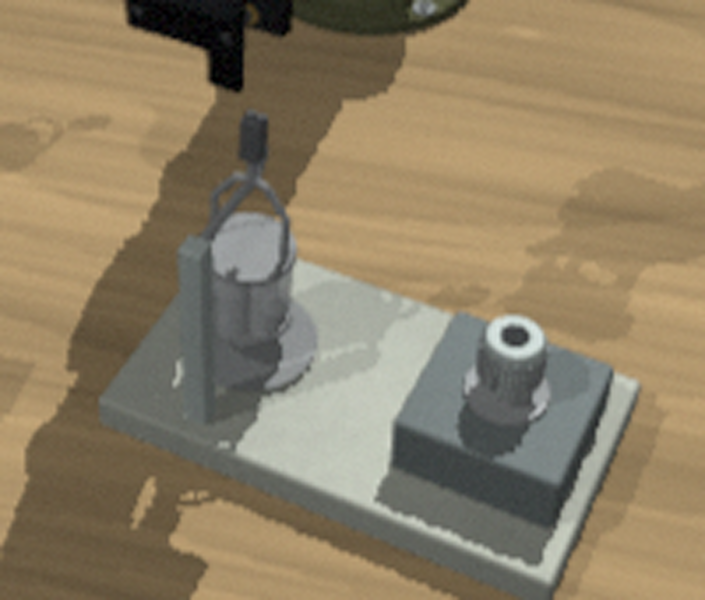

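It hangs freely (tab at crop (255,140)). Move over to the collar.

```bash
python3 -m creep '[{"linear":[0,0.03,0],"twist":[0,0,0],"fingers":-1},{"linear":[0,0.07,0],"twist":[0,0,0],"fingers":-1},{"linear":[0,0.11,0],"twist":[0,0,0],"fingers":-1},{"linear":[0.02,0.15,0],"twist":[0,0,0],"fingers":-1},{"linear":[0.05,0.18,0],"twist":[0,0,0],"fingers":-1},{"linear":[0.08,0.196,0],"twist":[0,0,0],"fingers":-1},{"linear":[0.101,0.199,0],"twist":[0,0,0],"fingers":-1},{"linear":[0.101,0.199,0],"twist":[0,0,0],"fingers":-1}]'
python3 - <<'E'
from h import *
c=viewer.camera_params("wrist");p,d=save("wrist","pics/w6.png")
print([(np.round(x["centre"],4).tolist(),round(x["conf"],2)) for x in nets.place_of("wrist","collar_top")])
K=np.array(c["K"]);v,u=np.nonzero((d>0));z=d[v,u]
P=(np.array(c["cam_to_world"])@np.stack([(u-K[0,2])/K[0,0]*z,(v-K[1,2])/K[1,1]*z,z,np.ones_like(z)]))[:3].T
m=(abs(P[:,2]-.138)<.005)&(np.hypot(P[:,0]-.587,P[:,1]-.2153)<.04)
Q=P[m];print(m.sum(),Q.mean(0),cv2.minEnclosingCircle(Q[:,:2].astype(np.float32)*1000))
plan(.587,.2153,.125,-12.5)
E
```

```text
time: 10.2
position: [0.5819, 0.2167, 0.2023]
tool_rot: [0.165, 1.574, -0.176]
ft_force: [-0.3, -0.4, -0.1]
grip_width: 0.996
[([0.5833, 0.2127, 0.1415], 0.91)]
3553 [0.58636621 0.216286   0.13777867] ((586.1783447265625, 214.83067321777344), 22.789337158203125)
t 10.3 pos [0.5854 0.2145 0.2086] yaw -12.7 F [ 0.1 -0.1  0.1] w 1.002 q [-0.86  0.31  0.57  1.57 -0.17  1.32 -0.48]
LIN [0.0836, 0.0014, 0.0015] TW [-0.2, -0.1, 0.2] rows>= 2.0
```

View pics/w6.png

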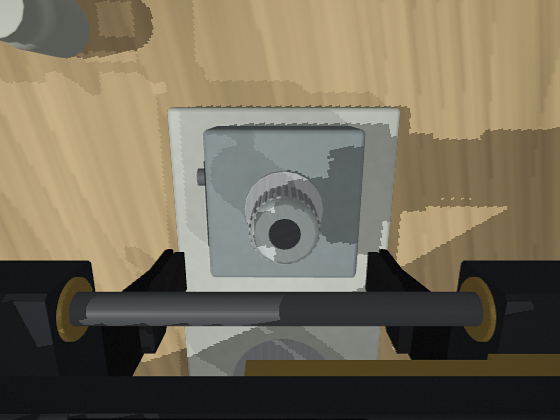

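Collar top at wrist (285,232), centre (0.5865, 0.215), z 0.138. Descend and grip.

```bash
python3 -m creep '[{"linear":[0.025,0.001,0.001],"twist":[0,0,0],"fingers":-1},{"linear":[0.05,0.001,0.001],"twist":[0,0,0],"fingers":-1},{"linear":[0.075,0.001,0.001],"twist":[0,0,0],"fingers":-1},{"linear":[0.0885,0.001,0.001],"twist":[0,0,0],"fingers":-1},{"linear":[0.0885,0.001,0.001],"twist":[0,0,0],"fingers":-1},{"linear":[0.0885,0.001,0.001],"twist":[0,0,0],"fingers":1},{"linear":[0.0885,0.001,0.001],"twist":[0,0,0],"fingers":1},{"linear":[0.0885,0.001,0.001],"twist":[0,0,0],"fingers":1}]' 40
python3 -m creep '[{"linear":[0,0,0],"twist":[0,0,0],"fingers":1},{"linear":[0,0,0],"twist":[0,0,0],"fingers":1},{"linear":[0,0,0],"twist":[0,0,0],"fingers":1},{"linear":[0,0,0],"twist":[0,0,0],"fingers":1}]'
python3 -c "
from h import *
plan(.5865,.215,.120,-12.5)"
```

```text
time: 10.97
position: [0.5888, 0.2164, 0.1236]
tool_rot: [0.175, 1.561, -0.172]
ft_force: [0.4, 0.7, 0.0]
grip_width: 0.849
time: 11.3
position: [0.5875, 0.2163, 0.1216]
tool_rot: [0.173, 1.563, -0.173]
ft_force: [-0.1, 1.0, -0.0]
grip_width: 0.558
t 11.3 pos [0.5875 0.2163 0.1216] yaw -12.6 F [-0.1  1.  -0. ] w 0.558 q [-0.84  0.38  0.55  1.67 -0.21  1.16 -0.45]
LIN [0.0016, -0.0015, -0.0006] TW [-0.1, 0.0, -0.0] rows>= 0.1
```

```bash
python3 -m creep '[{"linear":[0,-0.001,0],"twist":[0,0,0],"fingers":1},{"linear":[0,-0.001,0],"twist":[0,0,0],"fingers":1},{"linear":[0,-0.001,0],"twist":[0,0,0],"fingers":1}]'
python3 -m creep '[{"linear":[0.001,0,0],"twist":[0,0,0],"fingers":1},{"linear":[0.002,0,0],"twist":[0,0,0],"fingers":1},{"linear":[0.003,0,0],"twist":[0,0,0],"fingers":1},{"linear":[0.003,0,0],"twist":[0,0,0],"fingers":1}]'
```

```text
time: 11.55
position: [0.5868, 0.2161, 0.1215]
tool_rot: [0.173, 1.564, -0.172]
ft_force: [-2.5, 2.8, 2.4]
grip_width: 0.493
time: 11.88
position: [0.5868, 0.216, 0.1191]
tool_rot: [0.174, 1.565, -0.172]
ft_force: [-3.7, 3.2, 8.4]
grip_width: 0.495
```

It stops on the pin after about 2 mm with 8 N. Turn in small steps with this push, watching z.

```bash
python3 -m creep '[{"linear":[0.001,0.001,-0.001],"twist":[-3,0,0],"fingers":1},{"linear":[0.001,0.001,-0.001],"twist":[-6,0,0],"fingers":1},{"linear":[0.001,0.001,-0.001],"twist":[-9,0,0],"fingers":1},{"linear":[0.001,0.001,-0.001],"twist":[-12,0,0],"fingers":1},{"linear":[0.001,0.001,-0.001],"twist":[-15,0,0],"fingers":1},{"linear":[0.001,0.001,-0.001],"twist":[-18,0,0],"fingers":1},{"linear":[0.001,0.001,-0.001],"twist":[-20,0,0],"fingers":1},{"linear":[0.001,0.001,-0.001],"twist":[-20,0,0],"fingers":1}]'
python3 -c "
from h import *
plan(.5865,.215,.120,-12.5);print(readout.get_state()['torque'])"
```

```text
time: 12.55
position: [0.5865, 0.2162, 0.119]
tool_rot: [-0.102, 1.568, 0.103]
ft_force: [-5.7, -0.8, 11.5]
grip_width: 0.496
t 12.55 pos [0.5865 0.2162 0.119 ] yaw 7.5 F [-5.7 -0.8 11.5] w 0.496 q [-0.79  0.37  0.49  1.67 -0.19  1.15 -0.12]
LIN [-0.001, -0.0012, -0.0001] TW [20.0, 0.0, -0.0] rows>= 2.8
[-0.07368274  1.25735819  0.05162682]
```

```bash
python3 -m creep '[{"linear":[0,0,-0.001],"twist":[-3,0,0],"fingers":1},{"linear":[0,0,-0.001],"twist":[-6,0,0],"fingers":1},{"linear":[0,0,-0.001],"twist":[-9,0,0],"fingers":1},{"linear":[0,0,-0.001],"twist":[-12,0,0],"fingers":1},{"linear":[0,0,-0.001],"twist":[-15,0,0],"fingers":1},{"linear":[0,0,-0.001],"twist":[-18,0,0],"fingers":1},{"linear":[0,0,-0.001],"twist":[-20,0,0],"fingers":1},{"linear":[0,0,-0.001],"twist":[-20,0,0],"fingers":1}]'
python3 -c "
from h import *
plan(.5865,.215,.120,-12.5);print(readout.get_state()['torque'])"
```

```text
time: 13.22
position: [0.5861, 0.2161, 0.1191]
tool_rot: [-0.375, 1.536, 0.376]
ft_force: [-4.2, 0.6, 10.3]
grip_width: 0.5
t 13.2167 pos [0.5861 0.2161 0.1191] yaw 27.4 F [-4.2  0.6 10.3] w 0.5 q [-0.75  0.36  0.43  1.67 -0.16  1.14  0.21]
LIN [-0.0009, -0.0012, -0.0001] TW [39.9, 0.1, -0.0] rows>= 5.6
[0.00242784 0.92081799 0.00821725]
```

```bash
python3 -m creep '[{"linear":[0,0,0],"twist":[-3,0,0],"fingers":1},{"linear":[0,0,0],"twist":[-6,0,0],"fingers":1},{"linear":[0,0,0],"twist":[-9,0,0],"fingers":1},{"linear":[0,0,0],"twist":[-12,0,0],"fingers":1},{"linear":[0,0,0],"twist":[-15,0,0],"fingers":1},{"linear":[0,0,0],"twist":[-18,0,0],"fingers":1},{"linear":[0,0,0],"twist":[-20,0,0],"fingers":1},{"linear":[0,0,0],"twist":[-20,0,0],"fingers":1}]'
python3 -c "
from h import *
plan(.5865,.215,.120,-12.5);print(readout.get_state()['torque'])"
```

```text
time: 13.88
position: [0.5858, 0.2159, 0.119]
tool_rot: [-0.647, 1.471, 0.647]
ft_force: [-5.7, 0.3, 10.7]
grip_width: 0.496
t 13.8833 pos [0.5858 0.2159 0.119 ] yaw 47.4 F [-5.7  0.3 10.7] w 0.496 q [-0.7   0.36  0.38  1.67 -0.14  1.14  0.54]
LIN [-0.001, -0.0012, -0.0002] TW [59.9, 0.1, -0.0] rows>= 8.4
[-0.08952106  1.08132986  0.04591044]
```

```bash
python3 -m creep '[{"linear":[0,0.001,-0.001],"twist":[-3,0,0],"fingers":1},{"linear":[0,0.001,-0.001],"twist":[-6,0,0],"fingers":1},{"linear":[0,0.001,-0.001],"twist":[-9,0,0],"fingers":1},{"linear":[0,0.001,-0.001],"twist":[-12,0,0],"fingers":1},{"linear":[0,0.001,-0.001],"twist":[-15,0,0],"fingers":1},{"linear":[0,0.001,-0.001],"twist":[-18,0,0],"fingers":1},{"linear":[0,0.001,-0.001],"twist":[-20,0,0],"fingers":1},{"linear":[0,0.001,-0.001],"twist":[-20,0,0],"fingers":1}]'
python3 -c "
from h import *
plan(.5865,.215,.120,-12.5);print(readout.get_state()['torque'])"
```

```text
time: 14.55
position: [0.5855, 0.2156, 0.1187]
tool_rot: [-0.915, 1.367, 0.913]
ft_force: [-1.7, -0.3, 7.9]
grip_width: 0.497
t 14.55 pos [0.5855 0.2156 0.1187] yaw 67.4 F [-1.7 -0.3  7.9] w 0.497 q [-0.66  0.35  0.32  1.67 -0.12  1.14  0.87]
LIN [-0.0013, -0.0012, -0.0002] TW [79.9, 0.2, 0.1] rows>= 11.2
[0.05335282 0.26082035 0.07597311]
```

```bash
python3 -m creep '[{"linear":[0.001,0,0],"twist":[-2,0,0],"fingers":1},{"linear":[0.001,0,0],"twist":[-4,0,0],"fingers":1},{"linear":[0.001,0,0],"twist":[-6,0,0],"fingers":1},{"linear":[0.001,0,0],"twist":[-8,0,0],"fingers":1},{"linear":[0.001,0,0],"twist":[-10,0,0],"fingers":1},{"linear":[0.001,0,0],"twist":[-10,0,0],"fingers":1}]'
python3 -c "
from h import *
plan(.5865,.215,.120,-12.5);print(readout.get_state()['torque'])"
```

```text
time: 15.05
position: [0.5854, 0.2155, 0.117]
tool_rot: [-1.047, 1.303, 1.043]
ft_force: [1.0, -0.0, 4.5]
grip_width: 0.495
t 15.05 pos [0.5854 0.2155 0.117 ] yaw 77.4 F [ 1.  -0.   4.5] w 0.495 q [-0.64  0.35  0.3   1.67 -0.11  1.13  1.04]
LIN [-0.003, -0.0012, -0.0002] TW [89.9, 0.2, 0.1] rows>= 12.6
[ 0.05749439 -0.08561005  0.00768381]
```

It dropped 2 mm and the force fell to spring level, so the keyway has been found. Push down.

```bash
python3 -m creep '[{"linear":[0.001,0,0],"twist":[0,0,0],"fingers":1},{"linear":[0.002,0,0],"twist":[0,0,0],"fingers":1},{"linear":[0.003,0,0],"twist":[0,0,0],"fingers":1},{"linear":[0.004,0,0],"twist":[0,0,0],"fingers":1},{"linear":[0.004,0,0],"twist":[0,0,0],"fingers":1}]'
python3 -c "
from h import *
plan(.5865,.215,.120,-12.5);print(readout.get_state()['torque'])"
```

```text
time: 15.47
position: [0.5854, 0.2155, 0.1127]
tool_rot: [-1.046, 1.304, 1.042]
ft_force: [2.6, 0.2, 5.6]
grip_width: 0.495
t 15.4667 pos [0.5854 0.2155 0.1127] yaw 77.3 F [2.6 0.2 5.6] w 0.495 q [-0.64  0.35  0.3   1.68 -0.11  1.13  1.04]
LIN [-0.0073, -0.0012, -0.0002] TW [89.8, 0.1, 0.1] rows>= 12.5
[-0.15010886 -0.43337464 -0.00197121]
```

```bash
python3 -m creep '[{"linear":[0.001,0,0],"twist":[0,0,0],"fingers":1},{"linear":[0.002,0,0],"twist":[0,0,0],"fingers":1},{"linear":[0.003,0,0],"twist":[0,0,0],"fingers":1},{"linear":[0.004,0,0],"twist":[0,0,0],"fingers":1},{"linear":[0.005,0,0],"twist":[0,0,0],"fingers":1},{"linear":[0.005,0,0],"twist":[0,0,0],"fingers":1},{"linear":[0.005,0,0],"twist":[0,0,0],"fingers":1}]'
python3 - <<'E'
from h import *
plan(.5865,.215,.120,-12.5);print(readout.get_state()['torque'])
p,d=save("scene","pics/s7.png")
cv2.imwrite("pics/s7c.png",cv2.resize(p[150:320,220:420,::-1],(705,600),interpolation=2))
print([(np.round(x["centre"],4).tolist(),round(x["conf"],2)) for x in nets.place_of("scene","basket_handle")])
print([(np.round(x["centre"],4).tolist(),round(x["conf"],2)) for x in nets.place_of("scene","collar_top")])
save("wrist","pics/w7.png")
print([(np.round(x["centre"],4).tolist(),round(x["conf"],2)) for x in nets.place_of("wrist","collar_top")])
c=viewer.camera_params("wrist");p,d=save("wrist","pics/w7.png")
K=np.array(c["K"]);v,u=np.nonzero((d>0));z=d[v,u]
P=(np.array(c["cam_to_world"])@np.stack([(u-K[0,2])/K[0,0]*z,(v-K[1,2])/K[1,1]*z,z,np.ones_like(z)]))[:3].T
m=(np.hypot(P[:,0]-.586,P[:,1]-.2155)<.018)&(P[:,2]<.15)&(P[:,2]>.1);print(m.sum(),np.percentile(P[m,2],[10,50,90]))
plan(.5865,.215,.120,-12.5)
E
```

```text
time: 16.05
position: [0.5854, 0.2155, 0.1093]
tool_rot: [-1.045, 1.303, 1.042]
ft_force: [-0.5, -2.7, 12.5]
grip_width: 0.498
t 16.05 pos [0.5854 0.2155 0.1093] yaw 77.3 F [-0.5 -2.7 12.5] w 0.498 q [-0.64  0.36  0.29  1.68 -0.11  1.12  1.04]
LIN [-0.0107, -0.0012, -0.0002] TW [89.8, 0.2, 0.1] rows>= 12.5
[-0.4066653   0.23230313 -0.0215435 ]
[([0.5457, 0.019, 0.1949], 0.77), ([0.4857, -0.4625, 0.1353], 0.69), ([0.3828, -0.3009, 0.1326], 0.6)]
[([0.5849, 0.2146, 0.1281], 0.76)]
[([0.5867, 0.2143, 0.1304], 0.81)]
2626 [0.12547005 0.12620024 0.12697704]
t 16.35 pos [0.5854 0.2155 0.1093] yaw 77.3 F [-1.8 -1.6 11.9] w 0.498 q [-0.64  0.36  0.3   1.68 -0.11  1.12  1.04]
LIN [-0.0107, -0.0012, -0.0002] TW [89.8, 0.2, 0.1] rows>= 12.5
```

View pics/s7c.png

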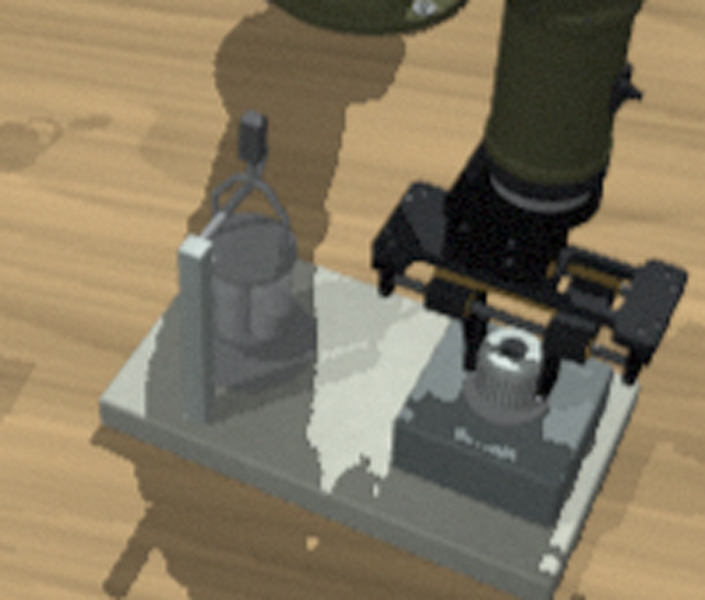

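View pics/w7.png

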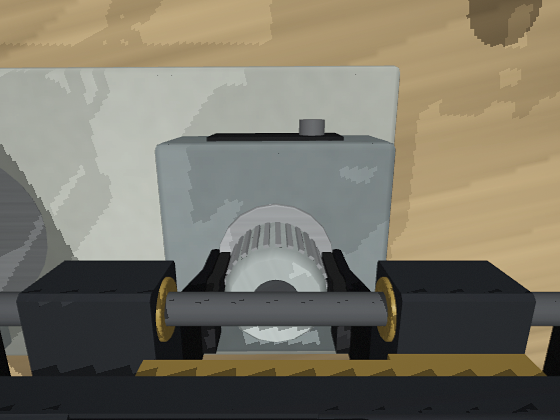

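Collar top measures 0.126 (12 mm down), the push is steady at 12 N, and the basket hangs with its handle at z ≈ 0.194, clear of the hand. Handing in.

```bash
python3 -c "
from h import *
job.close_job()
s=readout.get_state();print(s['time'],s['position'],s['ft_force'],s['grip_width'])"
```

```text
the job is handed in; nothing more can be done
the job is handed in; nothing more can be done
```

The basket hangs freely on the hook, and the collar is over the drive pin, pushed home and still held there by the gripper. I handed the job in at about 16.4 s; it reports no verdict.

- **Basket:** I took the steel-grey basket by its tab, hung it on the hook and let go. In the last check the scene network put the underside of the handle at (0.546, 0.019, 0.195), about 4 mm from my estimate of the seat. It hangs upright and nothing of the robot is near it.
- **Collar:** I turned it about 80–90° with a light downward push until a keyway dropped over the pin, then pushed it to the stop. By depth its top went from 0.138 to 0.126 m, the full 12 mm. The wrist force was steady at about 12 N with the grip set to 40 N.
- **Disagreement:** the networks put the collar top 2 to 4 mm higher than the depth did (0.128 and 0.130 m). They have about 4 mm of error, and the gripper itself came down 12 mm and stopped with a rise in force, so I trusted the depth.
- **Bystanders:** I steered clear of the two bottles and the carton. I did not measure their positions again at the end.

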